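# Release the ratchet clamp of a plate shaker onto its plate

### The arm

A 6-joint arm with a two-finger parallel gripper is mounted at the origin on the work surface. World frame = base frame: x ahead of the robot, y to its left, z up, the work surface at z = 0. Lengths are in m, angles in degrees, forces in N, time in s.
With the tool pointing down it reaches from about 0.35 to 0.875 m from the base axis. Payload 4.2 kg.
Tool frame: the origin (TCP) lies between the finger pads; the fingertips stand 14 mm ahead of it and the grasp point (between the pads) lies 5 mm behind it (r.tcp_to_tips is the distance from the TCP to the fingertips, in m); y points along the fingers, x is the direction in which the jaws open and shut, and the axes are right-handed (so a half turn about y gives the same grasp; the last joint's range is limited). The gripper opens to 87 mm and grips with 3 to 60 N. Pads are 19 mm wide; open, the fingers measure 117 mm over their backs; the gripper's body (75 mm by 190 mm) begins 51 mm behind the grasp point.
Start: joints at [-51.532, 22.042, 0.453, 0, -68.411, -14.817], TCP at [0.251, -0.572, 0.237] pointing down, gripper open.
Joint ranges: [-179.83, 179.83], [-69.29, 118.12], [-61.27, 80.66], [-181.25, 117.63], [-171.15, -9.14], [-177.46, 177.46]. Speed limits (degrees/s): [159.86, 159.86, 180, 180, 180, 180].

### API

Orientations are given as a 3x3 rotation matrix whose columns are the frame's x, y, z axes.
In Python, from station import sense, optics, ticket, r gives the robot as it stands.
- The arm moves only by the tool carry_out, never from a script. Its argument "steps" is a list that holds one entry, the list of rows, each a list of 6 numbers: the shift along the world's x, y, z in cm, then the turn, a rotation vector about the world's x, y, z in rad. A call has 1 to 20 rows; each row is the pose to reach, as a shift and turn from the pose commanded when the call began; what a row does not reach only later rows make up. A row lasts 1/8 s, in which the tool goes at most 62.5 mm and 10.7 degrees, less where a joint would pass 70% of its speed; a pose out of reach is approached as far as the arm can. A call with a gripper value outside its range is refused whole. "fingers" is the closure in counts, from 0 (fully open) to 255 (shut), set as the call begins (left out, the last holds). The fingers move at their own pace and stop on an object; the grip force is fixed at half the most. Time passes only in rows, so rows that repeat a pose let the fingers close. It gives the time, the measured TCP pose, the force and the opening at its end, in the units of the state.
- sense(): the state, without advancing time (a new reading comes with each control period).
- optics.capture(name): name is "scene" or "top" or "wrist"; returns a dict with "image" (400x640x3 uint8, red, green, blue), "fov_y" (degrees; the focal length in pixels is half the picture's height over the tangent of half this angle, whatever the lens; pixels are square), "cx", "cy" (the principal point, pixels), "k1" (the pictures are not rectified: a ray, as slopes to the right and down, at radius r is drawn at 1 + k1 r^2 times it, then the intrinsics apply), "rvec" (rotation vector, rad) and "tvec" (3), from world to camera coordinates, as OpenCV has them. Camera axes: x right, y down, z forward; pixel columns grow to the right and rows downward; lengths in m; the calibration is good to about 2 mm. A picture is of the moment at which its call begins. There is no depth.
- ticket.finish_job(): hands the job in, once; it reports no verdict.
The state is a dict: "time_s": time; "joints": joint angles; "joint_velocities": joint speeds; "effort": joint torques, N m; "tcp_pos": TCP position; "ee_rot": TCP orientation; "wrist_force": force on the tool from outside, world axes, zero at the start; "moment": the same for the moment, N m; "gripper_width": opening from 0.0 (shut) to 1.0 (fully open).
Only numpy, scipy, OpenCV 4.12 (cv2) and the standard library are available. Lean on these libraries where they do the work, as an engineer would, in place of code of your own. Each camera call takes 0.05 s, during which the arm holds its last target.

### The job

The clamp of the plate shaker is wound open and held by its ratchet. Push the red pawl off the ratchet wheel, without straining the crank against it, so that it snaps over and stays off; then ease the drum back by its crank, no faster than a quarter turn a second, until the sprung pad grips the white well plate snugly against the backstop, with about 8 N and never 15 N or more. Let go of the crank and leave it so, with the other things on the bench undisturbed.

Things in the scene. Friction and masses are not known exactly. Their poses are not given: they have to be found in the camera images.
- axis (a point): Point on the drum's upright axis, 118 mm above the bench. Its frame is the shaker's: z up, y from the drum to the plate and backstop (the jaw closes this way). White housing: x -135 to 115, y -125 to 285 mm about the axis, deck 45 mm above the bench. Ratchet wheel of radius 48 mm with 18 teeth, top at 79 mm; blue crank arm above it, top at 91 mm. Barrel radius 30 mm.
- drum (a joint): Drum angle, rad; grows as it turns back, counter-clockwise from above; the jaw then closes 30 mm per rad. Crank along -y of axis at 0, along +x at 1.57. Starts at 0 to 0.8; the pad grips at 1.6 to 2.3. Pawl on: blocked within one tooth (0.35 rad); pawl off: turns both ways. A brake of 0.5 N m (7.7 N at the knob, either way) holds it where it is left, also under the grip.
- knob_grip (a point): Centre of the upright black crank knob, 118 mm above the bench, 65 mm from the drum's axis. The knob is 20 mm in diameter, 40 mm tall (93 to 133 mm above the bench), and spins freely on its pin, so a gripper can keep its direction while the crank turns.
- pawl (a joint): Angle of the red pawl, rad: about 0.07 to 0.15 on the wheel (depending on the tooth), 0.62 fully off; grows counter-clockwise from above. A sprung plunger makes it over-centre: pulled to the wheel below 0.32 and off it above 0.32, so once past it snaps off and stays. Pushing it off takes 4 to 9 N at its pin; if a tooth bears hard on it, more, and the drum moves a little.
- pawl_pin (a point): On the axis of the upright red pin on the pawl's tail, by which the pawl is pushed, 108 mm above the bench: pin 12 mm in diameter, top 120 mm above the bench, 49 mm from the pivot. Nothing on the shaker within 60 mm of it but the crank knob is higher than 91 mm above the bench.
- pawl_pivot (a point): Point on the upright pivot axis of the pawl, 108 mm above the bench, fixed on the shaker. The pin goes round it counter-clockwise seen from above when the pawl is pushed off.
- pad: Black rubber pad on the blue jaw, 64 mm wide, 26 mm high; origin in the middle of its front face, which looks along +y of axis. Sprung: 2.5 N per mm pressed in, 7.5 mm travel. Each newton on the pad adds 0.46 N at the crank knob to the brake's drag: 8 N on the pad is felt at the knob as 3.7 N more than while the crank turns freely.
- plate: Loose white plate with red wells, 127 x 85.5 mm, 36 mm tall, about 0.2 kg, on the bed between two side rails, short side along y of axis; origin: middle of its underside. The pad first slides it (1 to 2 N) 2 to 32 mm up to the blue backstop, an upright wall across y beyond it. The backstop is set anywhere in a 16 mm range, so where the plate ends must be felt.
- spare_plate: Bystander: clear flat well plate, 127 by 85 by 15 mm, beside the shaker.
- tube_rack: Bystander: blue tube rack, 60 by 130 by 51 mm, before the shaker.
- reagent: Bystander: glass bottle with a blue cap, 70 mm in diameter, 150 mm tall.
- tip_box: Bystander: green tip box, 85 by 120 by 67 mm.
- beaker: Bystander: small glass beaker, 66 mm in diameter, 80 mm tall.
- marker: Bystander: white and blue marker pen, 110 mm long, lying.
Not all that is in view belongs to the job. Of the things that look like the plate, the middle-sized one is meant.

How it is judged (in metres and radians):
On the way:
1. the pawl has been pushed over and stays off the ratchet wheel (value of joint pawl above 0.5 rad), for 0.2 s.
At the end, for the whole second after the job is handed in: The pawl is off the wheel (joint above 0.5 rad), the drum and plate are at rest, the plate is flat and square (within 0.08 rad), and the pad presses on it with 4 to 13 N by itself (value of joint pawl above 0.5 rad and contact force between pad and plate between 4 and 13 N and angle between the y axis of plate and the y axis of axis, either way round below 0.08 rad and angle between plate's own z axis and vertical below 0.05 rad and velocity of joint drum between -0.05 and 0.05 rad/s and linear speed of plate below 0.01 m/s); the robot touches nothing.
It fails at once if the pad pressed the plate with more than 15 N (contact force between pad and plate above 15 N).
It fails at once if the drum ran back faster than 2 rad/s (velocity of joint drum above 2 rad/s).
It fails at once if the crank was forced back against the engaged pawl (over 40 N at the tooth) (contact force between pawl and drum above 40 N).
It fails at once if a bystander was moved more than 30 mm or tipped (distance of any of spare_plate, tube_rack, reagent, tip_box, beaker, marker from where it was at the start of the episode above 0.03 m or angle between any of reagent, beaker's own z axis and vertical above 0.3 rad).
It also fails if it takes over 67 s, if anything falls off the work surface, if the arm or the gripper's body presses on something with over 40 N, if the wrist force passes 120 N, or if a joint passes its speed limit or range.

## Working session

There is one attempt and no reset: what is moved stays moved. The work goes in short steps, Python scripts to look and compute and a tool call to move; the robot and the scene stay as the last step left them, time stands still between calls to the robot, and variables do not carry over. Pictures are saved under pics/ and viewed, and the job is handed in when it is done.

Besides the shell and the picture viewer there is one more tool, called after "Request:" by a JSON object that holds its "api" and its "payload". carry_out: Moves the arm, as the interface text tells. Its arguments: {"type":"object","properties":{"steps":{"type":"array","items":{"type":"array","items":{"type":"array","items":{"type":"number"}}}},"fingers":{"type":"number"}},"required":["steps"]}

```bash
mkdir -p pics; ls
cat > h.py <<'E'
import numpy as np,cv2,sys
from station import sense,optics,ticket,r
def cap(n,f):
    d=optics.capture(n); cv2.imwrite('pics/'+f,d['image'][:,:,::-1]); 
    np.savez('pics/'+f+'.npz',**{k:v for k,v in d.items()}); return d
def cam(d):
    f=200/np.tan(np.radians(float(d['fov_y']))/2); R,_=cv2.Rodrigues(np.array(d['rvec'],float)); return f,R,np.array(d['tvec'],float).ravel()
def ray(d,u,v):
    f,R,t=cam(d); p=np.array([(u-d['cx'])/f,(v-d['cy'])/f]); q=p.copy()
    for _ in range(30): q=p/(1+float(d['k1'])*(q@q))
    return -R.T@t, R.T@np.array([q[0],q[1],1])
def atz(d,u,v,z):
    c,w=ray(d,u,v); return c+w*(z-c[2])/w[2]
def proj(d,P):
    f,R,t=cam(d); c=R@np.array(P,float)+t; q=c[:2]/c[2]; q=q*(1+float(d['k1'])*(q@q)); return q*f+[float(d['cx']),float(d['cy'])]
E
python3 - <<'E'
from h import *
s=sense(); print({k:np.round(v,3).tolist() for k,v in s.items()})
for n in ['scene','top','wrist']:
    d=cap(n,n+'0.png'); print(n,d['fov_y'],d['k1'],-cam(d)[1].T@cam(d)[2])
E
```

```text
pics
{'time_s': 0.0, 'joints': [-51.532, 22.09, 0.378, -0.031, -68.412, -14.819], 'joint_velocities': [-0.012, 0.067, -0.014, 0.022, -0.059, -0.092], 'effort': [0.0, -39.067, 18.741, 4.22, 0.011, -0.0], 'tcp_pos': [0.251, -0.572, 0.235], 'ee_rot': [[-0.401, -0.001, -0.916], [0.916, 0.002, -0.401], [0.002, -1.0, 0.0]], 'wrist_force': [-0.171, 0.214, -0.016], 'moment': [-0.027, -0.015, 0.056], 'gripper_width': 0.999}
scene 49.11066933043753 0.025030901812800804 [ 1.29094745 -0.28794248  1.26075865]
top 57.54303592113254 0.01729472451886738 [ 0.4691872  -0.01805696  1.036105  ]
wrist 60.8292309517479 -0.07017820196355826 [ 0.17556074 -0.60658497  0.38557523]
```

View pics/scene0.png

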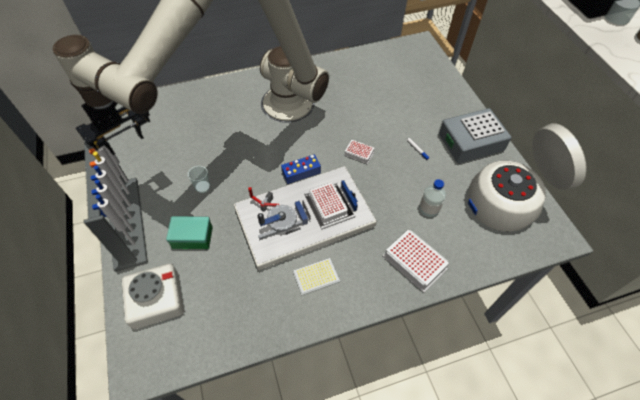

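View pics/top0.png

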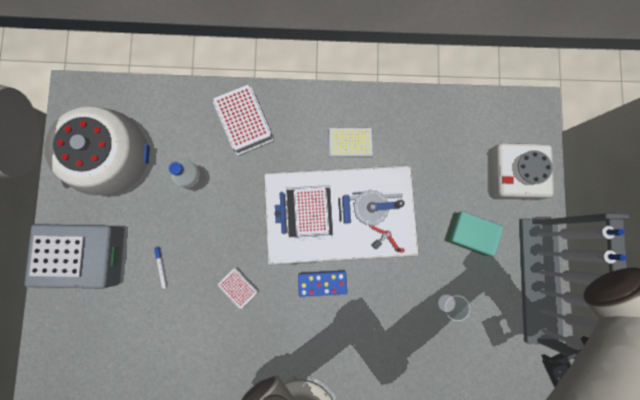

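View pics/wrist0.png

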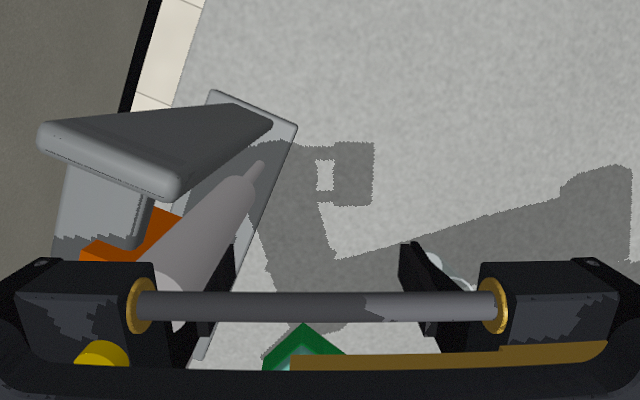

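Run:
```python
import cv2
a=cv2.imread('pics/top0.png');b=cv2.imread('pics/scene0.png')
cv2.imwrite('pics/c1.png',cv2.resize(a[160:270,260:425],None,fx=4.8,fy=4.8,interpolation=cv2.INTER_CUBIC))
cv2.imwrite('pics/c2.png',cv2.resize(b[160:270,230:380],None,fx=5,fy=5,interpolation=cv2.INTER_CUBIC))
```

```text
(no output)
```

View pics/c1.png

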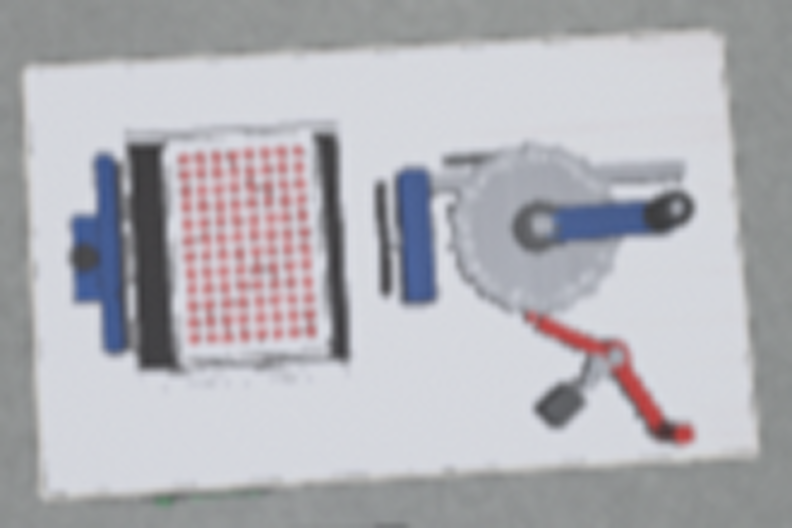

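View pics/c2.png

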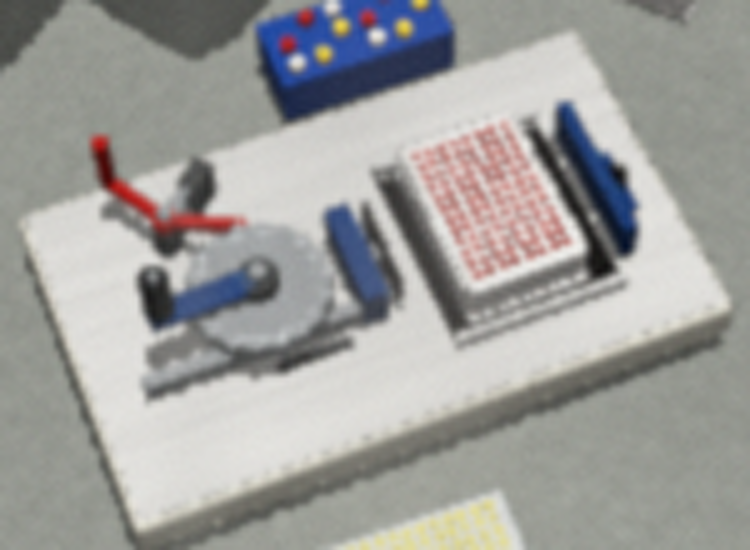

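```bash
cat > m1.py <<'E'
from h import *
d=dict(np.load('pics/top0.png.npz',allow_pickle=True)); s=dict(np.load('pics/scene0.png.npz',allow_pickle=True))
T=lambda x,y,z: atz(d,(x+.5)/4.8-.5+260,(y+.5)/4.8-.5+160,z)
S=lambda x,y,z: atz(s,(x+.5)/5-.5+230,(y+.5)/5-.5+160,z)
C=np.array([T(x,y,.045) for x,y in [(24,65),(722,30),(758,455),(42,498)]])
print('corners top',C.round(4).tolist())
C2=np.array([S(x,y,.045) for x,y in [(735,308),(130,548)]]) 
# shaker local: (115,285),(115,-125),(-135,-125),(-135,285)
L=np.array([[115,285],[115,-125],[-135,-125],[-135,285]])/1000
def fit(L,C):
    lc=L.mean(0);cc=C.mean(0);H=(L-lc).T@(C-cc);U,_,V=np.linalg.svd(H);R=V.T@np.diag([1,np.linalg.det(V.T@U.T)])@U.T;return R,cc-R@lc
R,t=fit(L,C[:,:2]); print('yaw',np.degrees(np.arctan2(R[1,0],R[0,0])),'axis',t, 'res',(L@R.T+t-C[:,:2]).round(4).tolist())
for z in (.091,.1,.11): print('hub',z,T(537,225,z)[:2], S(260,270,z)[:2])
for n,p,q,z in [('knob',(680,207),(153,275),.133),('pin',(684,434),(100,142),.120),('pivot',(615,355),(168,215),.095)]:
    a=T(*p,z)[:2];b=S(*q,z)[:2];print(n,a,b,'local',R.T@(a-t),R.T@(b-t))
E
python3 m1.py
```

```text
corners top [[0.6528, 0.1145, 0.045], [0.6844, -0.2877, 0.045], [0.4411, -0.307, 0.045], [0.4082, 0.0947, 0.045]]
yaw 4.584371272587324 axis [ 0.56298355 -0.1753082 ] res [[0.002, 0.0035], [0.0032, -0.003], [-0.0027, -0.0037], [-0.0026, 0.0033]]
hub 0.091 [ 0.56358282 -0.17358283] [ 0.56404045 -0.17377079]
hub 0.1 [ 0.56268391 -0.1721018 ] [ 0.5696332  -0.17464921]
hub 0.11 [ 0.56168513 -0.1704562 ] [ 0.57584736 -0.17562524]
knob [ 0.57073392 -0.24139603] [ 0.5735422  -0.24021681] local [ 0.00244337 -0.06649586] [ 0.00533692 -0.06554487]
pin [ 0.45312945 -0.24644242] [ 0.45807299 -0.24777037] local [-0.11518819 -0.06212633] [-0.11036661 -0.06384515]
pivot [ 0.49395803 -0.21551803] [ 0.50866233 -0.21879327] local [-0.07201854 -0.03456418] [-0.05762306 -0.03900421]
```

Request:
{"api": "carry_out", "payload": {"steps": [[[4, 7.8, 0.0, 0, 0, 0.07], [8, 15.6, 0, 0, 0, 0.14], [12, 23.4, 0, 0, 0, 0.21], [16, 31, 0, 0, 0, 0.28], [18.2, 35, -1, 0, 0, 0.326], [18.2, 35, -3, 0, 0, 0.326], [18.2, 35, -4, 0, 0, 0.326], [18.2, 35, -4, 0, 0, 0.326]]], "fingers": 255}}

```text
time_s: 1.15
tcp_pos: [0.4324, -0.221, 0.1953]
ee_rot: [[-0.676, -0.003, -0.737], [0.737, 0.001, -0.676], [0.003, -1.0, 0.002]]
wrist_force: [0.4, 0.2, 0.4]
gripper_width: 0.174
```

Run:
```python
from h import *
s=sense(); print({k:np.round(v,3).tolist() for k,v in s.items() if k in('time_s','tcp_pos','ee_rot','wrist_force','gripper_width')})
for n in ['wrist','top','scene']: cap(n,n+'1.png')
```

```text
{'time_s': 1.15, 'tcp_pos': [0.432, -0.221, 0.195], 'ee_rot': [[-0.676, -0.003, -0.737], [0.737, 0.001, -0.676], [0.003, -1.0, 0.002]], 'wrist_force': [0.351, 0.235, 0.445], 'gripper_width': 0.174}
```

View pics/wrist1.png

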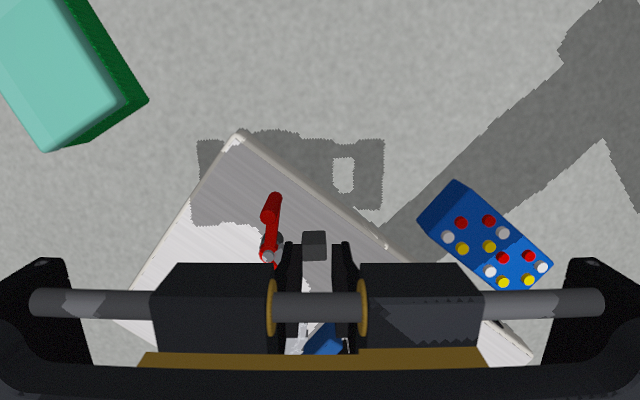

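Run:
```python
from h import *
d=dict(np.load('pics/wrist1.png.npz',allow_pickle=True))
print('pin',atz(d,275,199,.12),'pivot',[atz(d,268,256,z)[:2] for z in(.09,.1)],'px tcp', proj(d,sense()['tcp_pos']))
im=cv2.imread('pics/wrist1.png');cv2.imwrite('pics/c3.png',cv2.resize(im[180:360,220:400],None,fx=4,fy=4)[:600])
```

```text
pin [ 0.44186919 -0.25287205  0.12      ] pivot [array([ 0.49265235, -0.22181669]), array([ 0.48795528, -0.22402639])] px tcp [315.67984506 270.76878513]
```

View pics/c3.png

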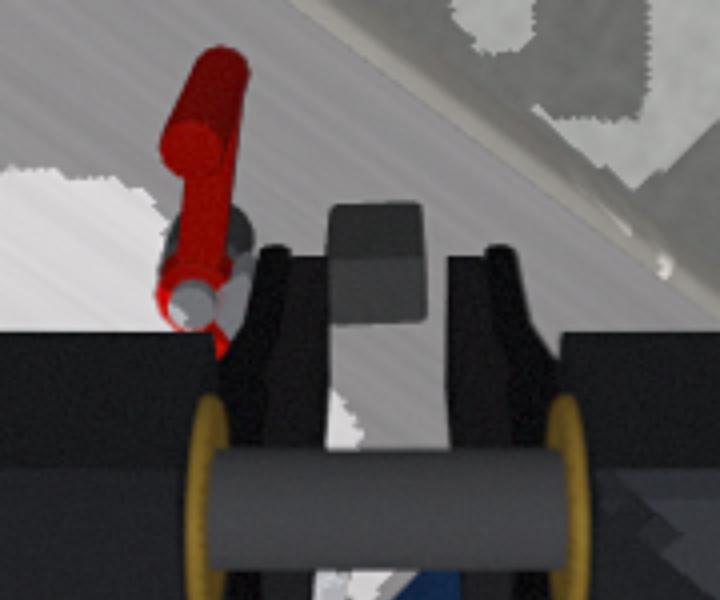

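Run:
```python
from h import *
d=dict(np.load('pics/wrist1.png.npz',allow_pickle=True))
print('pin',atz(d,267.3,216.7,.12),'pivot',[atz(d,268,255.5,z)[:2] for z in(.09,.1,.11)])
t=dict(np.load('pics/top1.png.npz',allow_pickle=True))
# triangulate knob/pin from top & scene initial
d0=dict(np.load('pics/top0.png.npz',allow_pickle=True)); s0=dict(np.load('pics/scene0.png.npz',allow_pickle=True))
w=sense()['gripper_width'];print(w)
im=cv2.imread('pics/top1.png');cv2.imwrite('pics/c4.png',cv2.resize(im[160:280,300:440],None,fx=5,fy=5,interpolation=cv2.INTER_CUBIC))
```

```text
pin [ 0.45544693 -0.24844352  0.12      ] pivot [array([ 0.49230026, -0.22211088]), array([ 0.48761697, -0.22430907]), array([ 0.48293368, -0.22650726])]
0.0498048651666294
```

View pics/c4.png

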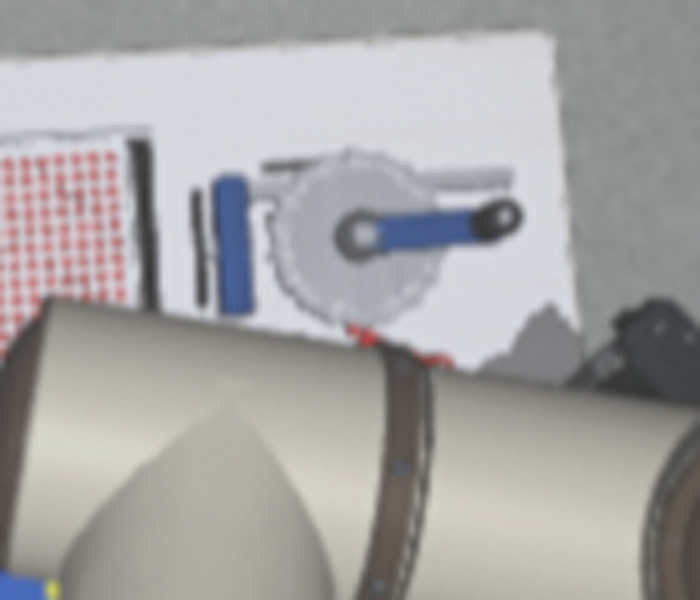

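Request:
{"api": "carry_out", "payload": {"steps": [[[0, 0, -4, 0, 0, 0], [0, 0, -8.1, 0, 0, 0], [0, 0, -8.1, 0, 0, 0], [0.27, -0.3, -8.1, 0, 0, 0], [0.47, -0.52, -8.1, 0, 0, 0], [0.6, -0.67, -8.1, 0, 0, 0], [0.6, -0.67, -8.1, 0, 0, 0]]]}}

```text
time_s: 2.17
tcp_pos: [0.4391, -0.2293, 0.1161]
ee_rot: [[-0.673, 0.001, -0.739], [0.739, -0.0, -0.673], [-0.001, -1.0, -0.001]]
wrist_force: [-0.5, -0.1, 0.4]
gripper_width: 0.008
```

Run:
```python
from h import *
cap('wrist','wrist2.png');cap('scene','scene2.png')
s=sense();print(s['time_s'],s['tcp_pos'],s['wrist_force'])
im=cv2.imread('pics/wrist2.png');cv2.imwrite('pics/c5.png',cv2.resize(im[100:300,160:420],None,fx=3,fy=3))
im=cv2.imread('pics/scene2.png');cv2.imwrite('pics/c6.png',cv2.resize(im[140:240,220:370],None,fx=5,fy=5))
```

```text
2.275 [ 0.43877522 -0.2291335   0.11578467] [ 0.53027291 -0.59175401 -0.31708715]
```

View pics/c5.png

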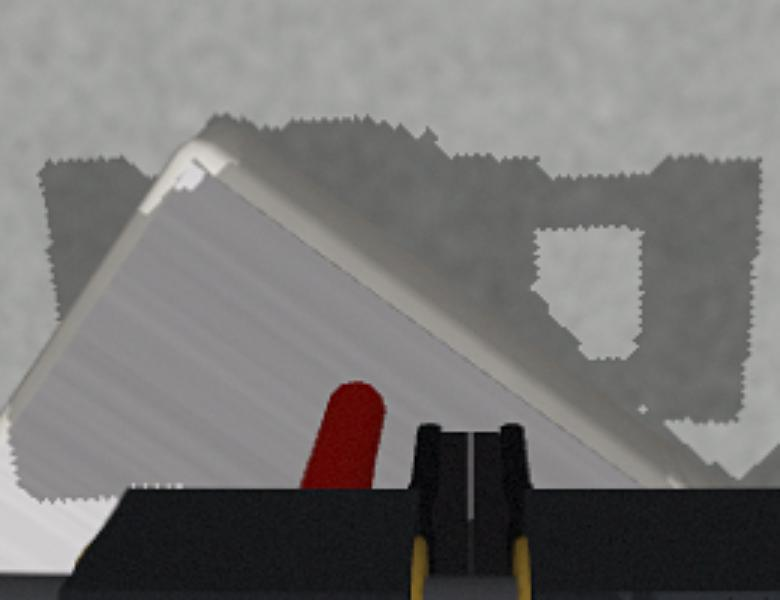

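View pics/c6.png

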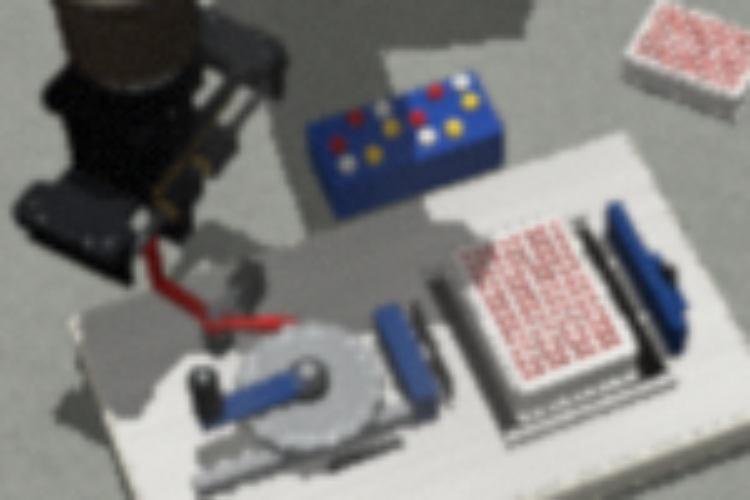

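Request:
{"api": "carry_out", "payload": {"steps": [[[0.2, -0.22, 0, 0, 0, 0], [0.4, -0.45, 0, 0, 0, 0], [0.6, -0.67, 0, 0, 0, 0], [0.7, -0.78, 0, 0, 0, 0], [0.8, -0.89, 0, 0, 0, 0], [0.9, -1.0, 0, 0, 0, 0], [1.0, -1.1, 0, 0, 0, 0]]]}}

```text
time_s: 3.15
tcp_pos: [0.4468, -0.2385, 0.1155]
ee_rot: [[-0.673, -0.005, -0.74], [0.74, 0.003, -0.673], [0.005, -1.0, 0.001]]
wrist_force: [-4.7, 11.1, 7.8]
gripper_width: 0.005
```

Run:
```python
from h import *
cap('wrist','wrist3.png');cap('scene','scene3.png')
s=sense();print(s['time_s'],s['tcp_pos'],s['wrist_force'])
im=cv2.imread('pics/wrist3.png')[100:300,160:420]
im2=cv2.imread('pics/scene3.png')[150:240,230:340]
cv2.imwrite('pics/c5.png',np.hstack([cv2.resize(im,(400,308)),cv2.resize(im2,(400,308))]))
```

```text
3.25 [ 0.44672677 -0.23841399  0.11549684] [-4.43348116  9.98852363  8.07963656]
```

View pics/c5.png

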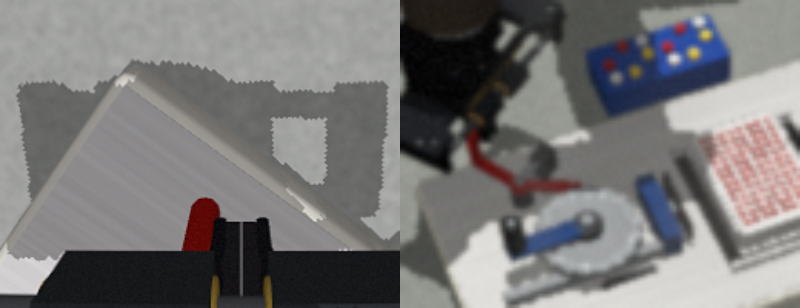

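Request:
{"api": "carry_out", "payload": {"steps": [[[0.1, -0.11, 0, 0, 0, 0], [0.2, -0.22, 0, 0, 0, 0], [0.27, -0.3, 0, 0, 0, 0]]]}}

```text
time_s: 3.62
tcp_pos: [0.4492, -0.2412, 0.1155]
ee_rot: [[-0.673, -0.005, -0.739], [0.739, 0.003, -0.673], [0.006, -1.0, 0.001]]
wrist_force: [-2.1, 2.0, 0.8]
gripper_width: 0.001
```

Request:
{"api": "carry_out", "payload": {"steps": [[[0.1, -0.11, 0, 0, 0, 0], [0.2, -0.22, 0, 0, 0, 0], [0.3, -0.33, 0, 0, 0, 0], [0.4, -0.44, 0, 0, 0, 0]]]}}

```text
time_s: 4.12
tcp_pos: [0.4558, -0.248, 0.1155]
ee_rot: [[-0.673, 0.0, -0.739], [0.739, -0.0, -0.673], [-0.001, -1.0, -0.0]]
wrist_force: [0.3, 0.2, 0.5]
gripper_width: 0.009
```

```bash
cat > look.py <<'E'
from h import *
k=sys.argv[1]
cap('wrist',f'wrist{k}.png');cap('scene',f'scene{k}.png')
s=sense();print(s['time_s'],s['tcp_pos'],s['wrist_force'],s['moment'])
im=cv2.imread(f'pics/wrist{k}.png')[100:300,160:420]
im2=cv2.imread(f'pics/scene{k}.png')[150:240,230:347]
cv2.imwrite(f'pics/l{k}.png',np.hstack([cv2.resize(im,(400,308)),cv2.resize(im2,(400,308))]))
E
python3 look.py 4
```

```text
4.225 [ 0.4556919  -0.24794881  0.11548864] [ 0.73542957 -0.36237486 -0.055136  ] [-0.01438888 -0.01704528 -0.02567163]
```

View pics/l4.png

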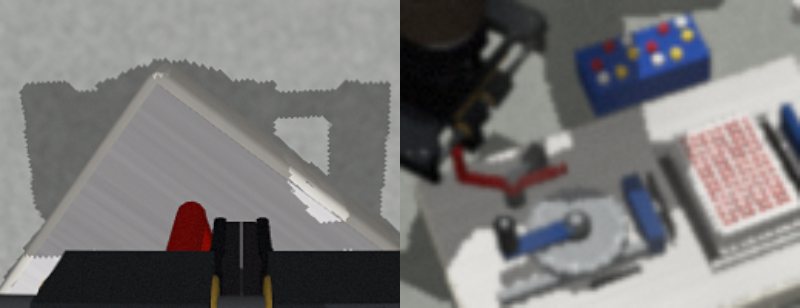

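Request:
{"api": "carry_out", "payload": {"steps": [[[-0.3, 0.33, 0, 0, 0, 0], [-0.3, 0.33, 4, 0, 0, 0], [-0.3, 0.33, 8, 0, 0, 0], [4, 0.5, 8, 0, 0, 0], [8, 0.6, 8, 0, 0, 0], [11.6, 0.7, 8, 0, 0, 0], [11.6, 0.7, 8, 0, 0, 0], [11.6, 0.7, 8, 0, 0, 0]]], "fingers": 110}}

```text
time_s: 5.22
tcp_pos: [0.5706, -0.2403, 0.195]
ee_rot: [[-0.673, -0.001, -0.739], [0.739, 0.0, -0.673], [0.001, -1.0, 0.001]]
wrist_force: [-0.2, 0.5, 1.0]
gripper_width: 0.568
```

```bash
python3 look.py 5
python3 - <<'E'
from h import *
print(sense()['joints'],sense()['gripper_width'])
cap('top','top5.png')
E
```

```text
5.325 [ 0.5704434  -0.24055224  0.19561666] [-0.31857321 -0.41344099  0.30053851] [ 0.0021916   0.02388341 -0.01592872]
[-7.90847113e+00  2.32047206e+01 -3.82830249e+00 -5.16573135e-03
 -6.30011291e+01 -3.97762255e+01] 0.5679621156953849
```

View pics/wrist5.png

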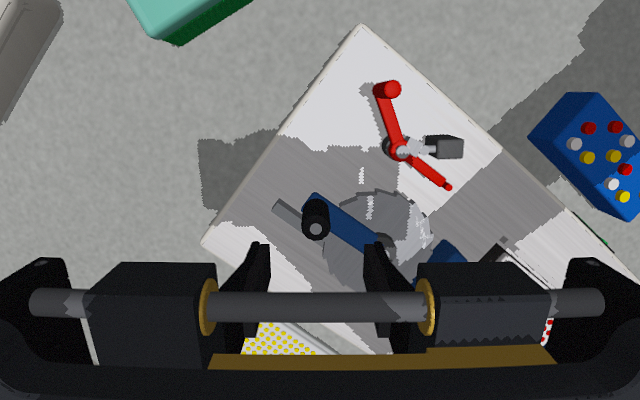

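View pics/l5.png

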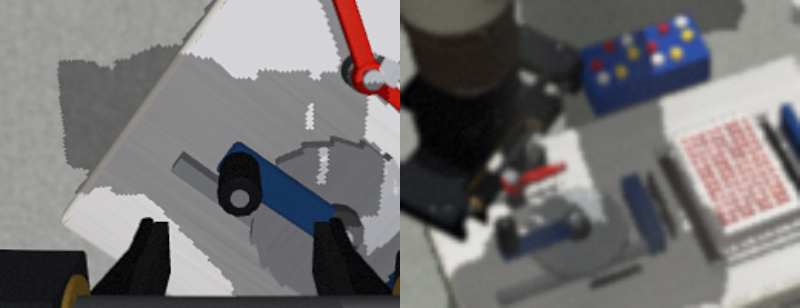

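Run:
```python
from h import *
d=dict(np.load('pics/wrist5.png.npz',allow_pickle=True))
print('knob',atz(d,316,228,.133),'hub',atz(d,383,243,.1),'pivot',atz(d,401,151,.1),'pin',atz(d,391,88,.12))
im=cv2.imread('pics/wrist5.png');cv2.imwrite('pics/c7.png',cv2.resize(im[180:300,270:430],None,fx=5,fy=5))
```

```text
knob [ 0.5730799  -0.24036105  0.133     ] hub [ 0.55678254 -0.18391099  0.1       ] pivot [ 0.49717887 -0.22616352  0.1       ] pin [ 0.47470117 -0.26565332  0.12      ]
```

View pics/c7.png

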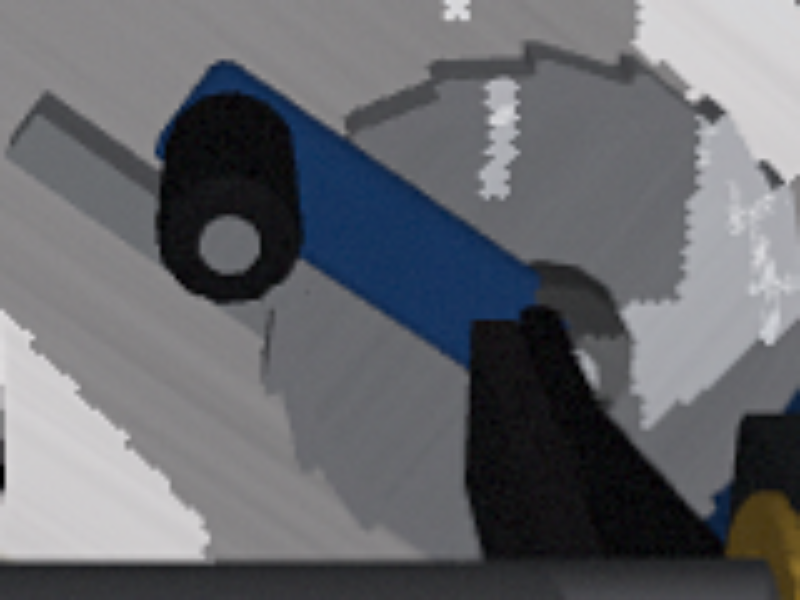

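Request:
{"api": "carry_out", "payload": {"steps": [[[0.2, 0.03, -3, 0, 0, 0], [0.2, 0.03, -6, 0, 0, 0], [0.2, 0.03, -8.2, 0, 0, 0], [0.2, 0.03, -8.2, 0, 0, 0], [0.2, 0.03, -8.2, 0, 0, 0]]]}}

```text
time_s: 6.0
tcp_pos: [0.5739, -0.2406, 0.1149]
ee_rot: [[-0.674, 0.002, -0.739], [0.739, -0.001, -0.674], [-0.002, -1.0, -0.001]]
wrist_force: [0.9, 0.3, -0.1]
gripper_width: 0.57
```

Request:
{"api": "carry_out", "payload": {"steps": [[[0, 0, 0, 0, 0, 0], [0, 0, 0, 0, 0, 0], [0, 0, 0, 0, 0, 0], [0, 0, 0, 0, 0, 0]]], "fingers": 255}}

```text
time_s: 6.5
tcp_pos: [0.5725, -0.2396, 0.1137]
ee_rot: [[-0.673, -0.002, -0.739], [0.739, 0.001, -0.673], [0.003, -1.0, 0.001]]
wrist_force: [-2.5, 2.6, 2.7]
gripper_width: 0.221
```

```bash
python3 look.py 6; python3 -c "
from h import *
print(sense()['gripper_width'])"
```

```text
6.6 [ 0.57250187 -0.23961689  0.11371209] [-2.56024447  3.54836734  3.88367994] [ 1.16970235  0.99270855 -0.0343981 ]
0.21725815134112278
```

View pics/l6.png

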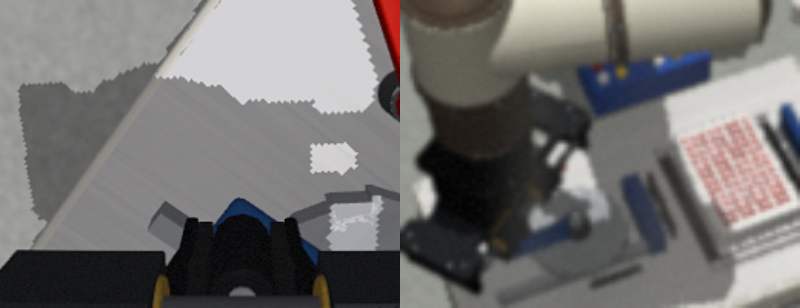

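```bash
cat > arc.py <<'E'
import numpy as np,sys,json
# arc.py phi0 start end n : shifts (cm) relative to pose at start, about axis, radius 65
A,B,n=map(float,sys.argv[1:4]); 
p=lambda a:6.5*np.array([np.cos(a),np.sin(a)])
print(json.dumps([[round(float(v),2) for v in p(a)-p(A)]+[0,0,0,0] for a in np.linspace(A,B,int(n)+1)[1:]]))
E
python3 arc.py -1.424 -0.824 10; python3 arc.py -0.824 -0.224 10
```

```text
[[0.38, 0.07, 0, 0, 0, 0], [0.76, 0.16, 0, 0, 0, 0], [1.14, 0.27, 0, 0, 0, 0], [1.5, 0.41, 0, 0, 0, 0], [1.86, 0.57, 0, 0, 0, 0], [2.2, 0.75, 0, 0, 0, 0], [2.54, 0.95, 0, 0, 0, 0], [2.86, 1.17, 0, 0, 0, 0], [3.17, 1.4, 0, 0, 0, 0], [3.46, 1.66, 0, 0, 0, 0]]
[[0.28, 0.27, 0, 0, 0, 0], [0.54, 0.56, 0, 0, 0, 0], [0.78, 0.87, 0, 0, 0, 0], [1.01, 1.19, 0, 0, 0, 0], [1.21, 1.52, 0, 0, 0, 0], [1.4, 1.86, 0, 0, 0, 0], [1.56, 2.22, 0, 0, 0, 0], [1.7, 2.58, 0, 0, 0, 0], [1.82, 2.95, 0, 0, 0, 0], [1.92, 3.33, 0, 0, 0, 0]]
```

Request:
{"api": "carry_out", "payload": {"steps": [[[0.19, 0.03, 0, 0, 0, 0], [0.38, 0.07, 0, 0, 0, 0], [0.57, 0.11, 0, 0, 0, 0], [0.76, 0.16, 0, 0, 0, 0], [0.95, 0.21, 0, 0, 0, 0], [1.14, 0.27, 0, 0, 0, 0]]]}}

```text
time_s: 7.35
tcp_pos: [0.5815, -0.2379, 0.1137]
ee_rot: [[-0.673, -0.008, -0.74], [0.74, 0.0, -0.673], [0.005, -1.0, 0.006]]
wrist_force: [-7.5, 1.9, 6.3]
gripper_width: 0.216
```

```bash
python3 look.py 7
```

```text
7.45 [ 0.58179425 -0.23781941  0.1136671 ] [-7.12707002  1.0724478   6.0109319 ] [ 0.39270623  2.28872356 -0.00315657]
```

View pics/l7.png

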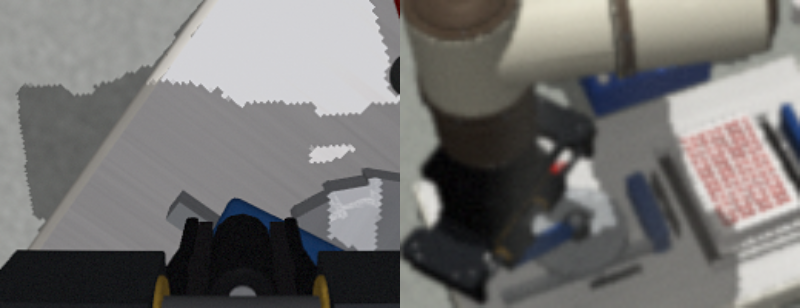

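```bash
python3 arc.py -1.244 -0.744 10; python3 arc.py -0.744 -0.244 10
```

```text
[[0.31, 0.11, 0, 0, 0, 0], [0.6, 0.24, 0, 0, 0, 0], [0.9, 0.38, 0, 0, 0, 0], [1.18, 0.54, 0, 0, 0, 0], [1.46, 0.71, 0, 0, 0, 0], [1.73, 0.89, 0, 0, 0, 0], [1.98, 1.09, 0, 0, 0, 0], [2.23, 1.3, 0, 0, 0, 0], [2.47, 1.52, 0, 0, 0, 0], [2.7, 1.75, 0, 0, 0, 0]]
[[0.21, 0.24, 0, 0, 0, 0], [0.42, 0.5, 0, 0, 0, 0], [0.6, 0.76, 0, 0, 0, 0], [0.78, 1.04, 0, 0, 0, 0], [0.94, 1.32, 0, 0, 0, 0], [1.09, 1.61, 0, 0, 0, 0], [1.22, 1.91, 0, 0, 0, 0], [1.34, 2.21, 0, 0, 0, 0], [1.44, 2.52, 0, 0, 0, 0], [1.52, 2.83, 0, 0, 0, 0]]
```

Request:
{"api": "carry_out", "payload": {"steps": [[[0.31, 0.11, 0, 0, 0, 0], [0.6, 0.24, 0, 0, 0, 0], [0.9, 0.38, 0, 0, 0, 0], [1.18, 0.54, 0, 0, 0, 0], [1.46, 0.71, 0, 0, 0, 0], [1.73, 0.89, 0, 0, 0, 0], [1.98, 1.09, 0, 0, 0, 0], [2.23, 1.3, 0, 0, 0, 0], [2.47, 1.52, 0, 0, 0, 0], [2.7, 1.75, 0, 0, 0, 0]]]}}

```text
time_s: 8.7
tcp_pos: [0.6096, -0.2222, 0.1137]
ee_rot: [[-0.673, -0.005, -0.74], [0.74, -0.002, -0.673], [0.002, -1.0, 0.005]]
wrist_force: [-5.9, -5.6, 3.6]
gripper_width: 0.219
```

Request:
{"api": "carry_out", "payload": {"steps": [[[0.21, 0.24, 0, 0, 0, 0], [0.42, 0.5, 0, 0, 0, 0], [0.6, 0.76, 0, 0, 0, 0], [0.78, 1.04, 0, 0, 0, 0], [0.94, 1.32, 0, 0, 0, 0], [1.09, 1.61, 0, 0, 0, 0], [1.22, 1.91, 0, 0, 0, 0], [1.34, 2.21, 0, 0, 0, 0], [1.44, 2.52, 0, 0, 0, 0], [1.52, 2.83, 0, 0, 0, 0]]]}}

```text
time_s: 9.95
tcp_pos: [0.6268, -0.1948, 0.1138]
ee_rot: [[-0.673, -0.0, -0.74], [0.74, -0.004, -0.673], [-0.003, -1.0, 0.003]]
wrist_force: [-1.2, -9.6, 0.1]
gripper_width: 0.219
```

```bash
cat > st.py <<'E'
from h import *
A=np.array([.563,-.175])
s=sense();p=s['tcp_pos'][:2]-A;a=np.arctan2(p[1],p[0]);F=s['wrist_force'];rh=p/np.linalg.norm(p);th=np.array([-rh[1],rh[0]])
print('t',s['time_s'],'phi',a.round(4),'q',(a+np.pi/2-.08).round(3),'r',np.linalg.norm(p).round(4),'Ftan',F[:2]@th,'Frad',F[:2]@rh,'Fz',F[2],'M',s['moment'])
E
python3 st.py; python3 look.py 8
```

```text
t 9.95 phi -0.3012 q 1.19 r 0.0668 Ftan -9.528965454968978 Frad 1.7397117279310574 Fz 0.13438799715667682 M [-2.46196956  0.40311125 -0.00321084]
10.05 [ 0.6269425  -0.19447083  0.1137767 ] [-1.16910646 -7.29186909  1.05032784] [-2.1160695   0.41313588  0.03323781]
```

View pics/l8.png

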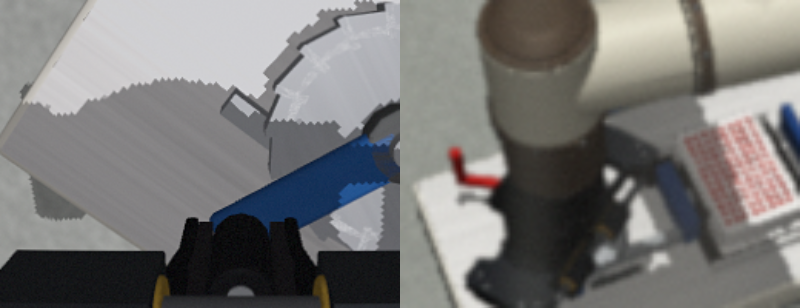

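```bash
python3 - <<'E'
import numpy as np
from scipy.optimize import least_squares
P=np.array([[.5725,-.2396],[.5818,-.2378],[.6096,-.2222],[.62694,-.1945]])
r=least_squares(lambda c:np.linalg.norm(P-c,axis=1)-.065,[.563,-.175]);print(r.x,r.fun)
E
python3 arc.py -0.244 0.056 12
```

```text
[ 0.56490818 -0.17503302] [ 1.17761242e-05  2.12897546e-07 -2.24440639e-05  1.46881611e-05]
[[0.04, 0.16, 0, 0, 0, 0], [0.07, 0.32, 0, 0, 0, 0], [0.1, 0.48, 0, 0, 0, 0], [0.13, 0.64, 0, 0, 0, 0], [0.15, 0.8, 0, 0, 0, 0], [0.16, 0.96, 0, 0, 0, 0], [0.18, 1.12, 0, 0, 0, 0], [0.19, 1.28, 0, 0, 0, 0], [0.19, 1.45, 0, 0, 0, 0], [0.19, 1.61, 0, 0, 0, 0], [0.19, 1.77, 0, 0, 0, 0], [0.18, 1.93, 0, 0, 0, 0]]
```

```bash
sed -i 's/A=np.array(.*/A=np.array([.5649,-.175])/' st.py; python3 st.py
```

```text
t 10.05 phi -0.3041 q 1.187 r 0.065 Ftan -7.307369593664516 Frad 1.0679486951809891 Fz 1.050327844672913 M [-2.1160695   0.41313588  0.03323781]
```

Request:
{"api": "carry_out", "payload": {"steps": [[[0.04, 0.16, 0, 0, 0, 0], [0.07, 0.32, 0, 0, 0, 0], [0.1, 0.48, 0, 0, 0, 0], [0.13, 0.64, 0, 0, 0, 0], [0.15, 0.8, 0, 0, 0, 0]]]}}

```text
time_s: 10.68
tcp_pos: [0.6288, -0.1869, 0.1138]
ee_rot: [[-0.673, 0.001, -0.74], [0.74, -0.004, -0.673], [-0.003, -1.0, 0.002]]
wrist_force: [-0.3, -9.0, -0.5]
gripper_width: 0.222
```

```bash
python3 st.py;python3 arc.py -0.119 0.031 6; python3 arc.py 0.031 0.181 6; python3 arc.py 0.181 0.261 4;python3 arc.py 0.261 0.341 4; python3 arc.py 0.341 0.421 4
```

```text
t 10.675 phi -0.1835 q 1.307 r 0.065 Ftan -8.869426635086658 Frad 1.391959071139282 Fz -0.4513937708429624 M [-2.51905569  0.12811963 -0.03273337]
[[0.02, 0.16, 0, 0, 0, 0], [0.03, 0.32, 0, 0, 0, 0], [0.04, 0.49, 0, 0, 0, 0], [0.04, 0.65, 0, 0, 0, 0], [0.05, 0.81, 0, 0, 0, 0], [0.04, 0.97, 0, 0, 0, 0]]
[[-0.01, 0.16, 0, 0, 0, 0], [-0.02, 0.32, 0, 0, 0, 0], [-0.03, 0.49, 0, 0, 0, 0], [-0.05, 0.65, 0, 0, 0, 0], [-0.08, 0.81, 0, 0, 0, 0], [-0.1, 0.97, 0, 0, 0, 0]]
[[-0.02, 0.13, 0, 0, 0, 0], [-0.05, 0.25, 0, 0, 0, 0], [-0.08, 0.38, 0, 0, 0, 0], [-0.11, 0.51, 0, 0, 0, 0]]
[[-0.03, 0.13, 0, 0, 0, 0], [-0.07, 0.25, 0, 0, 0, 0], [-0.11, 0.37, 0, 0, 0, 0], [-0.15, 0.5, 0, 0, 0, 0]]
[[-0.04, 0.12, 0, 0, 0, 0], [-0.09, 0.24, 0, 0, 0, 0], [-0.14, 0.36, 0, 0, 0, 0], [-0.19, 0.48, 0, 0, 0, 0]]
```

Request:
{"api": "carry_out", "payload": {"steps": [[[0.02, 0.16, 0, 0, 0, 0], [0.03, 0.32, 0, 0, 0, 0], [0.04, 0.49, 0, 0, 0, 0], [0.04, 0.65, 0, 0, 0, 0], [0.05, 0.81, 0, 0, 0, 0], [0.04, 0.97, 0, 0, 0, 0]]]}}

```text
time_s: 11.42
tcp_pos: [0.6299, -0.1771, 0.1138]
ee_rot: [[-0.673, 0.002, -0.739], [0.739, -0.004, -0.673], [-0.004, -1.0, 0.001]]
wrist_force: [1.0, -7.9, -0.8]
gripper_width: 0.223
```

```bash
python3 st.py; python3 look.py 9; python3 st.py
```

```text
t 11.425 phi -0.0318 q 1.459 r 0.065 Ftan -7.8462229538201775 Frad 1.2499513663888449 Fz -0.8353561409158011 M [-2.44707463e+00 -3.44416388e-01 -5.40276218e-05]
11.525 [ 0.62991079 -0.1768571   0.11378349] [ 2.36331883 -7.93534846 -1.28160259] [-2.1911638  -0.24494979 -0.01737112]
t 11.525 phi -0.0286 q 1.462 r 0.065 Ftan -7.864629621656475 Frad 2.5889441918558336 Fz -1.2816025931148571 M [-2.1911638  -0.24494979 -0.01737112]
```

View pics/l9.png

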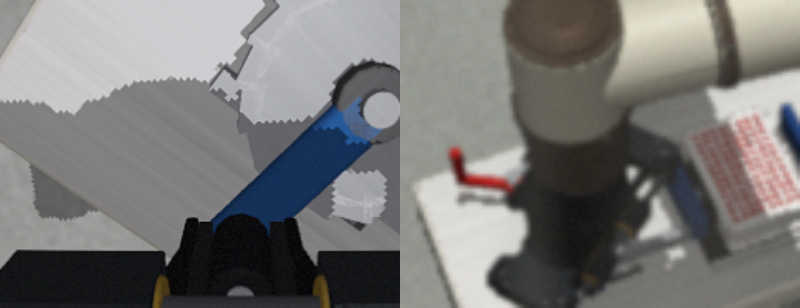

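Request:
{"api": "carry_out", "payload": {"steps": [[[-0.01, 0.16, 0, 0, 0, 0], [-0.02, 0.32, 0, 0, 0, 0], [-0.03, 0.49, 0, 0, 0, 0], [-0.04, 0.57, 0, 0, 0, 0], [-0.05, 0.65, 0, 0, 0, 0]]]}}

```text
time_s: 12.15
tcp_pos: [0.6298, -0.1704, 0.1138]
ee_rot: [[-0.673, 0.003, -0.739], [0.739, -0.004, -0.673], [-0.005, -1.0, 0.0]]
wrist_force: [2.4, -8.2, -1.0]
gripper_width: 0.221
```

```bash
python3 st.py
python3 - <<'E'
from h import *
cap('top','top10.png');im=cv2.imread('pics/top10.png');cv2.imwrite('pics/c8.png',cv2.resize(im[160:270,260:425],None,fx=4.8,fy=4.8,interpolation=cv2.INTER_CUBIC))
s=cap('scene','scene10.png');im=cv2.imread('pics/scene10.png');cv2.imwrite('pics/c9.png',cv2.resize(im[160:260,270:390],None,fx=5,fy=5,interpolation=cv2.INTER_CUBIC))
E
python3 st.py
```

```text
t 12.15 phi 0.07 q 1.561 r 0.065 Ftan -8.390157854524308 Frad 1.7861798142799223 Fz -1.0220414358328997 M [-2.41546258 -0.47308711 -0.02899489]
t 12.25 phi 0.0717 q 1.562 r 0.065 Ftan -7.614558555494802 Frad 0.4979504404617786 Fz -1.7737205380733743 M [-2.25323102 -0.43234483  0.06110055]
```

View pics/c8.png

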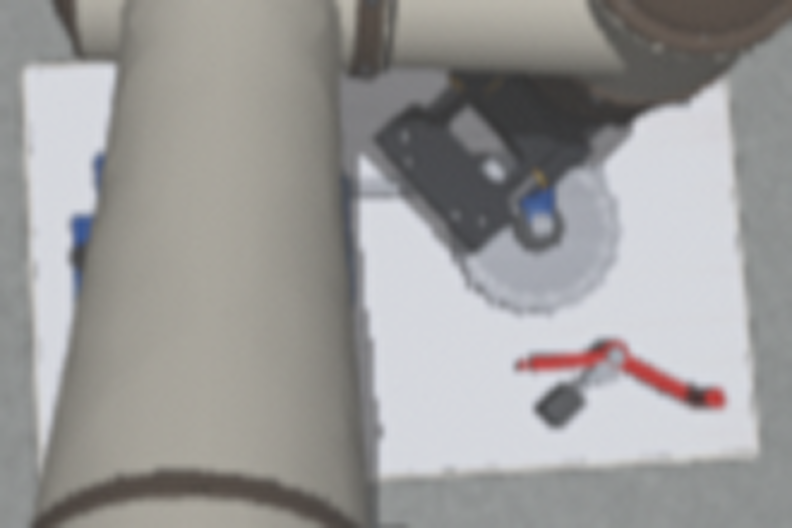

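View pics/c9.png

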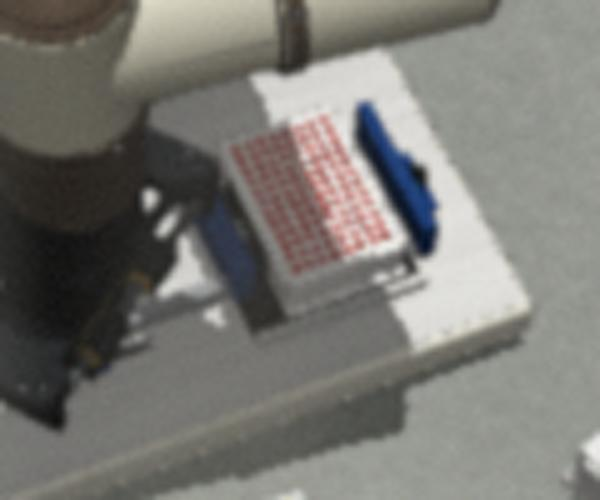

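```bash
for i in 0 1 2 3 4 5 6 7; do a=$(python3 -c "print(0.131+0.1*$i)"); b=$(python3 -c "print(0.231+0.1*$i)"); echo $a; python3 arc.py $a $b 5; done
```

```text
0.131
[[-0.02, 0.13, 0, 0, 0, 0], [-0.04, 0.26, 0, 0, 0, 0], [-0.06, 0.38, 0, 0, 0, 0], [-0.09, 0.51, 0, 0, 0, 0], [-0.12, 0.64, 0, 0, 0, 0]]
0.231
[[-0.03, 0.13, 0, 0, 0, 0], [-0.06, 0.25, 0, 0, 0, 0], [-0.1, 0.38, 0, 0, 0, 0], [-0.14, 0.5, 0, 0, 0, 0], [-0.18, 0.62, 0, 0, 0, 0]]
0.331
[[-0.04, 0.12, 0, 0, 0, 0], [-0.09, 0.24, 0, 0, 0, 0], [-0.14, 0.36, 0, 0, 0, 0], [-0.19, 0.48, 0, 0, 0, 0], [-0.24, 0.6, 0, 0, 0, 0]]
0.43100000000000005
[[-0.06, 0.12, 0, 0, 0, 0], [-0.11, 0.23, 0, 0, 0, 0], [-0.17, 0.35, 0, 0, 0, 0], [-0.24, 0.46, 0, 0, 0, 0], [-0.3, 0.58, 0, 0, 0, 0]]
0.531
[[-0.07, 0.11, 0, 0, 0, 0], [-0.14, 0.22, 0, 0, 0, 0], [-0.21, 0.33, 0, 0, 0, 0], [-0.28, 0.44, 0, 0, 0, 0], [-0.36, 0.54, 0, 0, 0, 0]]
0.631
[[-0.08, 0.1, 0, 0, 0, 0], [-0.16, 0.21, 0, 0, 0, 0], [-0.24, 0.31, 0, 0, 0, 0], [-0.32, 0.41, 0, 0, 0, 0], [-0.41, 0.5, 0, 0, 0, 0]]
0.7310000000000001
[[-0.09, 0.1, 0, 0, 0, 0], [-0.18, 0.19, 0, 0, 0, 0], [-0.27, 0.28, 0, 0, 0, 0], [-0.36, 0.37, 0, 0, 0, 0], [-0.46, 0.46, 0, 0, 0, 0]]
0.8310000000000001
[[-0.1, 0.09, 0, 0, 0, 0], [-0.2, 0.17, 0, 0, 0, 0], [-0.3, 0.25, 0, 0, 0, 0], [-0.4, 0.33, 0, 0, 0, 0], [-0.5, 0.41, 0, 0, 0, 0]]
```

Request:
{"api": "carry_out", "payload": {"steps": [[[-0.02, 0.13, 0, 0, 0, 0], [-0.04, 0.26, 0, 0, 0, 0], [-0.06, 0.38, 0, 0, 0, 0], [-0.09, 0.51, 0, 0, 0, 0], [-0.11, 0.64, 0, 0, 0, 0]]]}}

```text
time_s: 12.88
tcp_pos: [0.629, -0.1639, 0.1138]
ee_rot: [[-0.673, 0.004, -0.739], [0.739, -0.004, -0.673], [-0.005, -1.0, -0.0]]
wrist_force: [2.8, -8.2, -2.5]
gripper_width: 0.217
```

```bash
cat > st2.py <<'E'
from h import *
A=np.array([.5649,-.175])
def g():
    s=sense();p=s['tcp_pos'][:2]-A;a=np.arctan2(p[1],p[0]);F=s['wrist_force'];rh=p/np.linalg.norm(p);th=np.array([-rh[1],rh[0]]);M=s['moment']
    print('t',s['time_s'],'q %.3f r %.4f Ftan %.2f Frad %.2f Fz %.2f Mrad %.3f Mtan %.3f'%(a+np.pi/2-.08,np.linalg.norm(p),F[:2]@th,F[:2]@rh,F[2],M[:2]@rh,M[:2]@th))
g()
for i in range(int(sys.argv[1]) if len(sys.argv)>1 else 2): optics.capture('top'); g()
E
python3 st2.py
```

```text
t 12.875 q 1.662 r 0.0651 Ftan -8.52 Frad 1.35 Fz -2.52 Mrad -2.375 Mtan -0.268
t 12.925 q 1.664 r 0.0651 Ftan -8.55 Frad 0.54 Fz -2.76 Mrad -2.270 Mtan -0.227
t 12.975 q 1.664 r 0.0650 Ftan -8.95 Frad 1.08 Fz -2.17 Mrad -2.234 Mtan -0.220
```

Request:
{"api": "carry_out", "payload": {"steps": [[[-0.03, 0.13, 0, 0, 0, 0], [-0.06, 0.25, 0, 0, 0, 0], [-0.1, 0.38, 0, 0, 0, 0], [-0.14, 0.5, 0, 0, 0, 0], [-0.18, 0.62, 0, 0, 0, 0]]]}}

```text
time_s: 13.6
tcp_pos: [0.6276, -0.1576, 0.1138]
ee_rot: [[-0.673, 0.005, -0.739], [0.739, -0.004, -0.673], [-0.006, -1.0, -0.001]]
wrist_force: [3.0, -8.0, -1.4]
gripper_width: 0.218
```

```bash
python3 st2.py
```

```text
t 13.6 q 1.762 r 0.0650 Ftan -8.52 Frad 0.78 Fz -1.42 Mrad -2.334 Mtan -0.301
t 13.65 q 1.764 r 0.0650 Ftan -7.56 Frad 2.11 Fz -2.79 Mrad -2.332 Mtan -0.215
t 13.7 q 1.764 r 0.0650 Ftan -8.34 Frad 1.21 Fz -2.08 Mrad -2.186 Mtan -0.242
```

Request:
{"api": "carry_out", "payload": {"steps": [[[-0.04, 0.12, 0, 0, 0, 0], [-0.09, 0.24, 0, 0, 0, 0], [-0.14, 0.36, 0, 0, 0, 0], [-0.19, 0.48, 0, 0, 0, 0], [-0.24, 0.6, 0, 0, 0, 0]]]}}

```text
time_s: 14.32
tcp_pos: [0.6255, -0.1514, 0.1138]
ee_rot: [[-0.673, 0.005, -0.739], [0.739, -0.003, -0.673], [-0.006, -1.0, -0.002]]
wrist_force: [5.0, -7.0, -2.5]
gripper_width: 0.216
```

```bash
python3 st2.py
```

```text
t 14.325 q 1.862 r 0.0651 Ftan -8.35 Frad 2.12 Fz -2.53 Mrad -2.407 Mtan -0.207
t 14.375 q 1.865 r 0.0651 Ftan -8.26 Frad 0.42 Fz -1.64 Mrad -2.270 Mtan -0.209
t 14.425 q 1.865 r 0.0651 Ftan -7.95 Frad 1.12 Fz -2.88 Mrad -2.190 Mtan -0.142
```

Request:
{"api": "carry_out", "payload": {"steps": [[[-0.06, 0.12, 0, 0, 0, 0], [-0.11, 0.23, 0, 0, 0, 0], [-0.17, 0.35, 0, 0, 0, 0], [-0.24, 0.46, 0, 0, 0, 0]]]}}

```text
time_s: 14.92
tcp_pos: [0.6234, -0.1466, 0.1138]
ee_rot: [[-0.674, 0.006, -0.739], [0.739, -0.003, -0.674], [-0.006, -1.0, -0.002]]
wrist_force: [5.1, -6.7, -4.3]
gripper_width: 0.219
```

```bash
python3 st2.py;python3 look.py 11;python3 - <<'E'
import cv2
im=cv2.imread('pics/scene11.png');cv2.imwrite('pics/c9.png',cv2.resize(im[160:260,270:390],None,fx=5,fy=5,interpolation=cv2.INTER_CUBIC))
E
```

```text
t 14.925 q 1.942 r 0.0651 Ftan -8.28 Frad 1.69 Fz -4.27 Mrad -2.368 Mtan -0.278
t 14.975 q 1.944 r 0.0650 Ftan -8.68 Frad 0.84 Fz -4.29 Mrad -2.277 Mtan -0.247
t 15.025 q 1.945 r 0.0651 Ftan -8.16 Frad 1.49 Fz -2.83 Mrad -2.215 Mtan -0.220
15.125 [ 0.62337787 -0.14646428  0.11383568] [ 4.39423117 -6.79276147 -2.71641644] [-1.86525022 -1.22228249 -0.03206136]
```

View pics/c9.png

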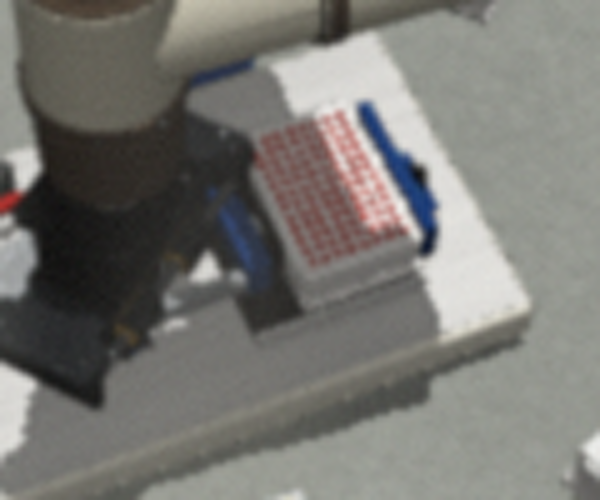

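Request:
{"api": "carry_out", "payload": {"steps": [[[-0.03, 0.06, 0, 0, 0, 0], [-0.06, 0.11, 0, 0, 0, 0], [-0.1, 0.17, 0, 0, 0, 0], [-0.13, 0.22, 0, 0, 0, 0]]]}}

```text
time_s: 15.62
tcp_pos: [0.6223, -0.1443, 0.1138]
ee_rot: [[-0.674, 0.006, -0.739], [0.739, -0.003, -0.674], [-0.007, -1.0, -0.003]]
wrist_force: [6.2, -7.9, -3.7]
gripper_width: 0.222
```

```bash
python3 st2.py
```

```text
t 15.625 q 1.982 r 0.0651 Ftan -9.91 Frad 1.74 Fz -3.69 Mrad -2.293 Mtan -0.199
t 15.675 q 1.983 r 0.0650 Ftan -7.88 Frad 0.81 Fz -4.16 Mrad -2.288 Mtan -0.223
t 15.725 q 1.983 r 0.0651 Ftan -7.94 Frad 1.17 Fz -3.54 Mrad -2.313 Mtan -0.204
```

Request:
{"api": "carry_out", "payload": {"steps": [[[-0.03, 0.06, 0, 0, 0, 0], [-0.07, 0.11, 0, 0, 0, 0], [-0.1, 0.17, 0, 0, 0, 0], [-0.14, 0.22, 0, 0, 0, 0]]]}}

```text
time_s: 16.23
tcp_pos: [0.6211, -0.1422, 0.1138]
ee_rot: [[-0.674, 0.007, -0.739], [0.739, -0.003, -0.674], [-0.007, -1.0, -0.003]]
wrist_force: [5.9, -7.7, -4.8]
gripper_width: 0.219
```

```bash
python3 st2.py 3
```

```text
t 16.225 q 2.020 r 0.0651 Ftan -9.61 Frad 1.17 Fz -4.80 Mrad -2.504 Mtan -0.242
t 16.275 q 2.021 r 0.0651 Ftan -8.95 Frad 1.47 Fz -4.24 Mrad -2.424 Mtan -0.179
t 16.325 q 2.021 r 0.0651 Ftan -8.34 Frad 0.78 Fz -4.54 Mrad -2.424 Mtan -0.231
t 16.375 q 2.021 r 0.0651 Ftan -9.63 Frad 1.13 Fz -3.97 Mrad -2.394 Mtan -0.205
```

Request:
{"api": "carry_out", "payload": {"steps": [[[-0.04, 0.05, 0, 0, 0, 0], [-0.07, 0.11, 0, 0, 0, 0], [-0.11, 0.16, 0, 0, 0, 0], [-0.15, 0.21, 0, 0, 0, 0]]]}}

```text
time_s: 16.88
tcp_pos: [0.6199, -0.1403, 0.1138]
ee_rot: [[-0.674, 0.008, -0.739], [0.739, -0.003, -0.674], [-0.008, -1.0, -0.003]]
wrist_force: [6.3, -8.5, -4.7]
gripper_width: 0.222
```

```bash
python3 st2.py 3
```

```text
t 16.875 q 2.054 r 0.0651 Ftan -10.55 Frad 0.76 Fz -4.68 Mrad -2.786 Mtan -0.202
t 16.925 q 2.055 r 0.0650 Ftan -9.95 Frad 0.71 Fz -4.52 Mrad -2.772 Mtan -0.175
t 16.975 q 2.055 r 0.0651 Ftan -10.01 Frad 1.36 Fz -4.80 Mrad -2.691 Mtan -0.176
t 17.025 q 2.055 r 0.0651 Ftan -9.12 Frad 0.23 Fz -3.76 Mrad -2.750 Mtan -0.197
```

Request:
{"api": "carry_out", "payload": {"steps": [[[-0.04, 0.05, 0, 0, 0, 0], [-0.07, 0.1, 0, 0, 0, 0], [-0.11, 0.15, 0, 0, 0, 0], [-0.15, 0.21, 0, 0, 0, 0]]]}}

```text
time_s: 17.52
tcp_pos: [0.6187, -0.1384, 0.1138]
ee_rot: [[-0.674, 0.008, -0.739], [0.739, -0.004, -0.674], [-0.008, -1.0, -0.004]]
wrist_force: [7.0, -10.4, -4.7]
gripper_width: 0.222
```

```bash
python3 st2.py 4
```

```text
t 17.525 q 2.089 r 0.0651 Ftan -12.58 Frad -0.09 Fz -4.68 Mrad -3.151 Mtan -0.046
t 17.575 q 2.090 r 0.0651 Ftan -9.71 Frad 1.13 Fz -5.61 Mrad -3.081 Mtan -0.075
t 17.625 q 2.090 r 0.0651 Ftan -11.25 Frad 0.72 Fz -4.88 Mrad -3.007 Mtan -0.099
t 17.675 q 2.090 r 0.0651 Ftan -11.38 Frad 0.25 Fz -5.02 Mrad -3.078 Mtan -0.160
t 17.725 q 2.090 r 0.0651 Ftan -10.94 Frad 0.75 Fz -4.73 Mrad -3.002 Mtan -0.113
```

Request:
{"api": "carry_out", "payload": {"steps": [[[0.06, -0.08, 0, 0, 0, 0], [0.12, -0.16, 0, 0, 0, 0], [0.17, -0.24, 0, 0, 0, 0], [0.21, -0.3, 0, 0, 0, 0]]]}}

```text
time_s: 18.23
tcp_pos: [0.6187, -0.1386, 0.1138]
ee_rot: [[-0.674, 0.004, -0.739], [0.739, 0.0, -0.674], [-0.002, -1.0, -0.003]]
wrist_force: [4.8, 0.6, -1.3]
gripper_width: 0.22
```

```bash
python3 st2.py 3
```

```text
t 18.225 q 2.086 r 0.0650 Ftan -2.17 Frad 4.30 Fz -1.29 Mrad -0.647 Mtan -1.208
t 18.275 q 2.086 r 0.0650 Ftan -3.51 Frad 3.73 Fz -1.83 Mrad -1.111 Mtan -1.062
t 18.325 q 2.086 r 0.0650 Ftan -3.62 Frad 3.35 Fz -2.91 Mrad -1.144 Mtan -1.140
t 18.375 q 2.086 r 0.0650 Ftan -4.16 Frad 3.74 Fz -2.44 Mrad -1.131 Mtan -1.126
```

Request:
{"api": "carry_out", "payload": {"steps": [[[0.06, -0.02, 0, 0, 0, 0], [0.12, -0.03, 0, 0, 0, 0], [0.14, -0.04, 0, 0, 0, 0], [0.14, -0.04, 0, 0, 0, 0]]]}}

```text
time_s: 18.88
tcp_pos: [0.6188, -0.1386, 0.1138]
ee_rot: [[-0.674, 0.001, -0.739], [0.739, 0.001, -0.674], [-0.0, -1.0, -0.001]]
wrist_force: [4.4, 3.2, 0.0]
gripper_width: 0.214
```

```bash
python3 st2.py 3
```

```text
t 18.875 q 2.085 r 0.0650 Ftan 0.22 Frad 5.48 Fz 0.03 Mrad 0.195 Mtan -1.342
t 18.925 q 2.084 r 0.0649 Ftan -0.18 Frad 5.16 Fz 0.85 Mrad 0.216 Mtan -1.389
t 18.975 q 2.084 r 0.0649 Ftan 0.62 Frad 4.15 Fz 1.11 Mrad 0.373 Mtan -1.450
t 19.025 q 2.084 r 0.0649 Ftan 1.90 Frad 5.12 Fz 1.42 Mrad 0.516 Mtan -1.472
```

Request:
{"api": "carry_out", "payload": {"steps": [[[0, 0, 0, 0, 0, 0], [0, 0, 0, 0, 0, 0], [0, 0, 0, 0, 0, 0], [0, 0, 0, 0, 0, 0]]], "fingers": 120}}

```text
time_s: 19.52
tcp_pos: [0.618, -0.1395, 0.1133]
ee_rot: [[-0.673, -0.001, -0.74], [0.74, -0.0, -0.673], [0.001, -1.0, 0.001]]
wrist_force: [-0.6, -0.3, -0.6]
gripper_width: 0.509
```

```bash
python3 st2.py 2;python3 look.py 12
```

```text
t 19.525 q 2.081 r 0.0639 Ftan 0.07 Frad -0.72 Fz -0.60 Mrad 0.056 Mtan 0.011
t 19.575 q 2.080 r 0.0641 Ftan -0.09 Frad -0.76 Fz -0.44 Mrad 0.033 Mtan 0.034
t 19.625 q 2.080 r 0.0642 Ftan -0.51 Frad 0.77 Fz -0.63 Mrad 0.049 Mtan -0.051
19.725 [ 0.61843894 -0.13923101  0.11350321] [-0.21680793 -0.41995771 -0.34302999] [0.03115313 0.02330317 0.04169165]
```

View pics/wrist12.png

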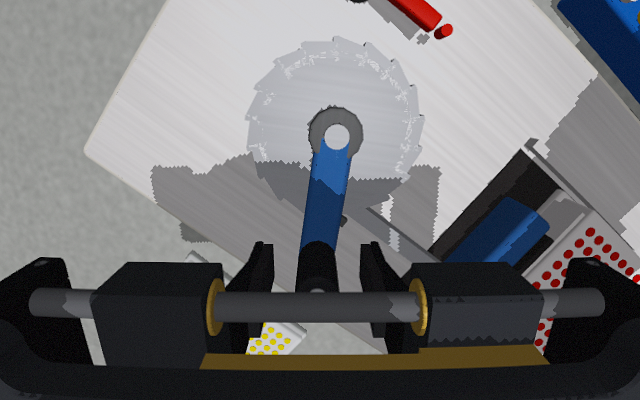

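Request:
{"api": "carry_out", "payload": {"steps": [[[0, 0, 2, 0, 0, 0], [0, 0, 5, 0, 0, 0], [0, 0, 9, 0, 0, 0], [0, 0, 12, 0, 0, 0], [-3, -3, 14, 0, 0, 0], [-7, -8, 14, 0, 0, 0], [-11, -13, 14, 0, 0, 0], [-15, -18, 14, 0, 0, 0], [-19, -23, 14, 0, 0, 0], [-22, -27, 14, 0, 0, 0], [-22, -27, 14, 0, 0, 0], [-22, -27, 14, 0, 0, 0]]]}}

```text
time_s: 21.22
tcp_pos: [0.3984, -0.4092, 0.2535]
ee_rot: [[-0.673, 0.0, -0.74], [0.74, 0.0, -0.673], [0.0, -1.0, -0.0]]
wrist_force: [0.2, -0.1, 0.3]
gripper_width: 0.526
```

Run:
```python
from h import *
for n in('top','scene'): cap(n,n+'13.png')
a=cv2.imread('pics/top13.png');b=cv2.imread('pics/scene13.png')
cv2.imwrite('pics/d1.png',cv2.resize(a[160:270,260:425],None,fx=4.8,fy=4.8,interpolation=cv2.INTER_CUBIC))
print(sense()['time_s'],sense()['wrist_force'])
```

```text
21.325 [ 0.00156213 -1.29723602 -0.66479329]
```

View pics/d1.png

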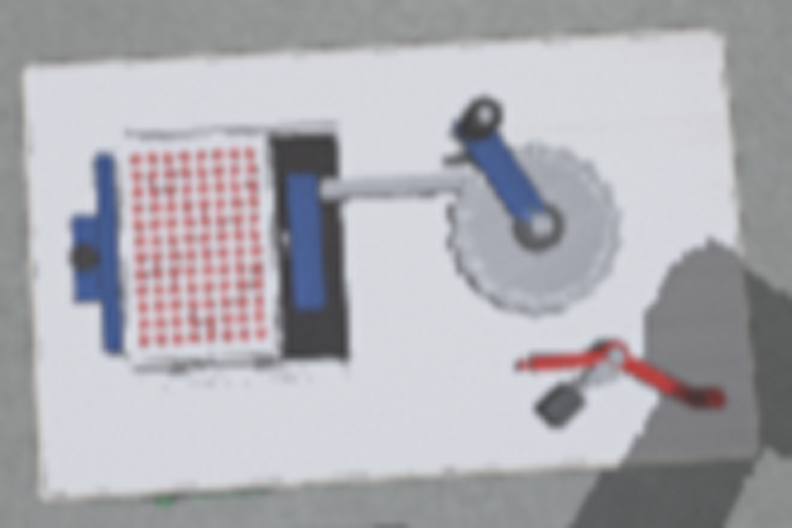

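View pics/scene13.png

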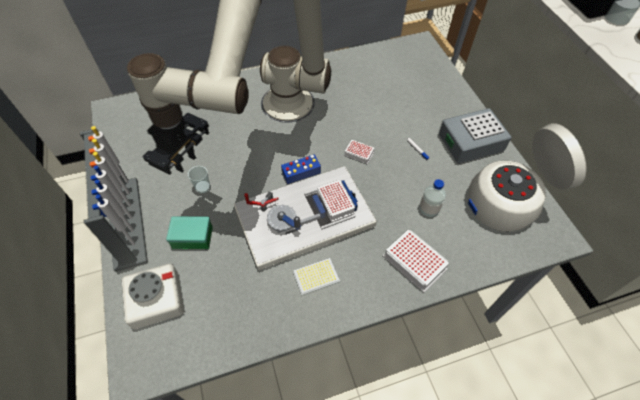

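Run:
```python
from h import *
d=dict(np.load('pics/top13.png.npz',allow_pickle=True))
p=atz(d,(484.5)/4.8-.5+260,(117.5)/4.8-.5+160,.133)[:2];v=p-np.array([.5649,-.175]);print(p,np.arctan2(v[1],v[0])+np.pi/2-.08,np.linalg.norm(v))
print(ticket.finish_job())
```

```text
[ 0.61550851 -0.13841117] 2.116777806370839 0.06244969374275662
the job is handed in; nothing more can be done
None
```

I pushed the red pawl off by its pin, eased the crank round to close the clamp, let go and backed away. The job was handed in at about 21 s; it reported no verdict.

- **Pawl:** it peaked at about 12 N sideways on the pin, then the force fell to zero as it snapped over. The final pictures show it clear of the ratchet wheel.
- **Crank:** I turned the drum from about 0.07 to about 2.09 rad, at roughly 0.4 rad/s at first and slower near the end.
- **Grip:** the pad force comes from the extra drag at the knob, about 3.4 N above turning freely. That makes about 7 to 8 N on the pad; the highest reading while closing suggests about 8 to 10 N. I could not read the pad force directly.
- **Release:** I took the sideways load off the knob before opening the fingers. The drum reading slipped back only about 0.005 rad while unloading.
- **Last pictures:** the plate sits square against the backstop with the pad on it, the arm touches nothing, and the other things on the bench look undisturbed.

**Check that disagreed:** the overhead camera put the drum at 2.12 rad, against 2.085 rad from the arm. That is a 2 mm difference, within the camera's accuracy, so I trusted the arm's value. If the camera were right, the grip would be about 2 to 3 N higher, still inside the limits.

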